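Ready the heel stand and the hammer

TASK

The little steel heel stand has toppled on the cobbler's bench: set it upright on its square base and let go of it. Then draw the hammer out of its slanted wooden holder, turn it until the handle is level and the round striking face points straight down, and hold it with the face centred about 10 cm above the top pad of the standing stand, ready to strike but touching nothing. Finish while still holding the hammer there, and leave the jar, the tin and the wooden shoe last where they are.

Things in the scene. Friction and masses are not known exactly. Their poses are not given: they have to be found in the camera images.
- stand: Dark steel heel stand (small anvil), 0.4 to 0.8 kg. Origin at the centre of the underside of its base; +z up the post to the pad. Base 80 x 80 x 12 mm, round post 22 mm in diameter from z 12 to 130 mm, pad from z 130 to 142 mm: x -30 to +32, y -22 to +22 mm. Centre of mass at z = 36 mm. Starts toppled: -y side down, +y side up, z axis roughly to the world's -y, dipping 8 degrees.
- stand_post (a point): point on the axis of the stand's post, 55 mm above the underside of its base, a good place to grip; axes as the stand's; toppled, it is about 34 mm above the bench
- stand_top (a point): centre of the top face of the stand's pad, 142 mm above the underside of its base; axes as the stand's
- hammer: Cobbler's hammer, 0.2 to 0.38 kg. Origin at the butt; +z along the handle to the head, +y to the thin peen, -y to the round striking face. Wooden handle 16 mm wide (x), 20 mm deep (y), z 0 to 200 mm. Steel head: z 192 to 218 mm, at most 32 mm wide, from the face (32 mm round) at y = -37 mm to the peen's tip at y = +47 mm. Starts in the holder's bore, peen on the upper side. Face down = its +y up.
- hammer_grip (a point): point on the axis of the hammer's handle, 135 mm from the butt (70 mm out of the bore at the start), a good place to grip across the 16 mm width (along the hammer's x); axes as the hammer's; the centre of mass is about 35 mm from it towards the head
- hammer_face (a point): centre of the hammer's round striking face (hammer frame: y = -37 mm, z = 205 mm); axes as the hammer's
- holder: Wooden tool holder fixed to the bench: base board 110 (x) by 130 (y) by 12 mm, two side boards to 67 mm high, between them a dark block 70 x 70 mm, 80 mm long, leaning 45 degrees from vertical towards the holder's -y, with one bore for the hammer's handle: 18 x 22 mm, 65 mm deep, along the lean. Origin at the centre of the underside of the base board, z up. Highest point about 118 mm.
- holder_mouth (a point): centre of the bore's mouth in the holder; axes as the holder's (the bore runs out of it towards -y and +z at 45 degrees)
- jar: brown glass jar with a steel cap, 66 mm in diameter, 85 mm high, a bystander; origin at the centre of its underside, z up
- tin: flat aluminium polish tin, 84 mm in diameter, 30 mm high, a bystander; origin at the centre of its underside, z up
- last: wooden shoe last, about 75 mm wide, 185 mm long (along y) and 85 mm high, a bystander; origin under its middle, z up
There are look-alikes about, which are no part of the job. What is shaped like the holder but green is not meant. What is shaped like the hammer but red is not meant.

How it is judged:
By the outcome, as a careful person would: the job done as asked, in the order asked, and still so for the second after the job is handed in, while the arm keeps its last pose, push and grip.
It also fails if it takes over 72 s, if anything falls off the work surface, if the arm or the gripper's body presses on something with over 40 N, if the wrist force passes 120 N, or if a joint passes its speed limit or range.

ROBOT

A 6-joint arm with a two-finger parallel gripper is mounted at the origin on the work surface. World frame = base frame: x ahead of the robot, y to its left, z up, the work surface at z = 0. Lengths are in m, angles in rad, forces in N, time in s.
With the tool pointing down it reaches from about 0.275 to 0.85 m from the base axis. Payload 5.2 kg.
Tool frame: the origin (TCP) lies at the very end of the fingers, on their centre line; the grasp point (between the pads) lies 19 mm behind it (tcp_to_grasp is the distance from the TCP to the grasp point, in m); z points along the fingers, y is the line along which they close (so a half turn about z gives the same grasp; the last joint's range is limited). The gripper opens to 85 mm and grips with 20 to 120 N. Pads are 22 mm wide; open, the fingers measure 114 mm over their backs; the gripper's body (76 mm by 85 mm) begins 54 mm behind the grasp point. The pads swing forward as they close: fully open they stand 13 mm farther back than shut.
Start: joints at [1.144, 0.259, 1.535, -0, 1.348, -0.203], TCP at [0.122, 0.536, 0.231] pointing down, gripper open.
Joint ranges: [-3.14, 3.14], [-0.91, 2.08], [0.19, 2.58], [-1.22, 4.36], [0.22, 2.71], [-3.12, 3.12]. Speed limits (rad/s): [2.57, 2.57, 3.14, 3.14, 3.14, 3.14].

INTERFACE

Orientations are given as a unit quaternion [w, x, y, z].
In Python, from workcell import * gives the robot as it stands. Calls block until the motion is done:
- movep(position, orientation): joint-space move of the TCP to a pose.
- move_linear(position, rate=0.15, frame=None, stop_force=None): straight line of the TCP; frame=None keeps the orientation; rate is the mean speed in m/s. With stop_force (N) it stops when the force on the tool has changed by that much, and returns True; else False.
- goto_joints(angles): joint-space move.
- grip(opening, grasp_force=None): finger opening in m; grasp_force is the grip in N (None keeps the last); returns when the fingers have stopped.
- dwell(seconds).
- solve_ik(position, orientation): joint angles nearest the present ones, or None.
- state(): the state.
- camera(name): name is "side" or "top"; returns the picture (420x560x3 uint8, red, green, blue); there is no depth.
- get_calibration(name): a dict with "K" (3x3 intrinsics, pixels), "distortion" ([k1, k2, p1, p2, k3] as OpenCV has them; the pictures are not rectified), "cam_to_world" (4x4, takes a point from camera to world coordinates). Camera axes: x right, y up, looking along -z (the intrinsics and any distortion apply to the point x, -y, -z); pixel columns grow to the right and rows downward; lengths in m; the calibration is good to about 2 mm. A picture is of the moment at which its call begins. get_calibration takes no time and is no camera call.
A pose or a line that the arm cannot do raises IKError and nothing moves.
- job_done(): hands the job in; it is judged then, once.
The state is a dict: "time": time; "qpos": joint angles; "joint_velocities": joint speeds; "joint_efforts": joint torques, N m; "eef_pos": TCP position; "ee_rot": TCP orientation; "contact_force": force on the tool from outside, world axes, zero at the start; "wrist_torque": the same for the moment, N m; "width": finger opening in m; "finger_force": force on a finger pad.
Only numpy, scipy, OpenCV 4.12 (cv2) and the standard library are available. Lean on these libraries where they do the work, as an engineer would, in place of code of your own. Each camera call takes 0.05 s, during which the arm holds its last target. There are 200 camera calls.

## Working session

There is one attempt and no reset: what is moved stays moved. The work goes in short steps, each a Python script; the robot and the scene stay as the last script left them, time stands still between calls to the robot, and variables do not carry over. Pictures are saved under pics/ and viewed, at most 10 in all, crops included, and the job is handed in when it is done.

```bash
mkdir -p pics; python3 - <<'E'
from workcell import *
import cv2,numpy as np
for n in("side","top"):
    im=camera(n);cv2.imwrite(f"pics/{n}0.png",im[:,:,::-1])
    c=get_calibration(n);print(n,np.array(c["K"]).round(1).tolist(),c["distortion"],np.array(c["cam_to_world"]).round(3).tolist())
s=state();print(s["eef_pos"],s["ee_rot"],s["width"],s["time"])
E
```

```text
side [[419.9, 0.0, 275.8], [0.0, 419.9, 203.5], [0.0, 0.0, 1.0]] [-0.00637345  0.          0.          0.          0.        ] [[-0.927, 0.28, -0.249, 0.317], [-0.374, -0.709, 0.598, 0.56], [-0.008, 0.648, 0.762, 0.878], [0.0, 0.0, 0.0, 1.0]]
top [[399.3, 0.0, 277.8], [0.0, 399.3, 208.1], [0.0, 0.0, 1.0]] [-0.04879431  0.          0.          0.          0.        ] [[-0.101, 0.971, -0.215, 0.358], [-0.995, -0.097, 0.026, -0.019], [0.004, 0.217, 0.976, 1.048], [0.0, 0.0, 0.0, 1.0]]
[0.12183244 0.53584613 0.23053735] [-2.57589511e-04  1.11635590e-01  9.93748850e-01 -8.07350944e-04] 0.08553572639519877 0.1
```

View pics/side0.png

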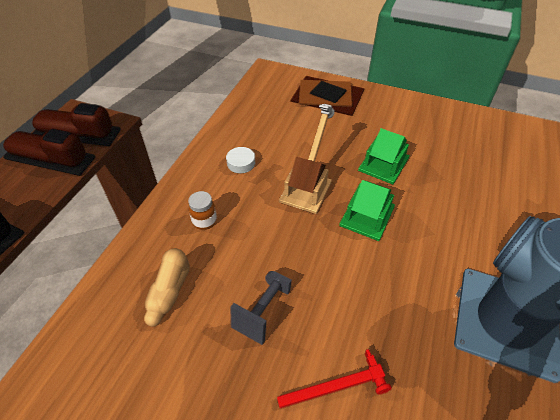

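View pics/top0.png

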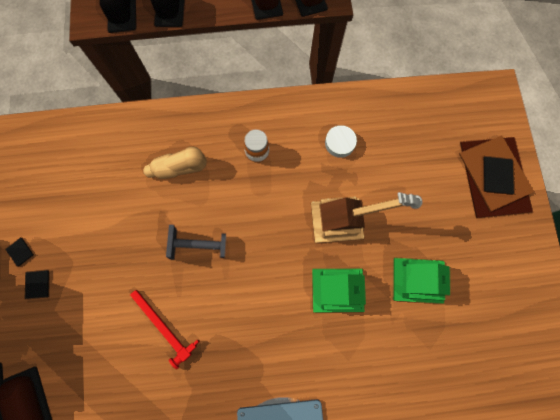

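The top view shows:
- Toppled stand at (170–225, 243).
- Wooden holder at (338, 220), with the wood-handled hammer running to its head at (410, 200).
- Look-alikes: green holders at (338, 290) and (420, 280), and a red hammer at (165, 330).

The brown holder and the wood/steel hammer fit the description, because the excluded items are green or red. In the side view the stand is at (262, 308) and the holder at (306, 185), with the hammer head at (327, 110). I'll confirm this in enlarged crops.

```bash
python3 - <<'E'
import cv2,numpy as np
t=cv2.imread("pics/top0.png");s=cv2.imread("pics/side0.png")
def c(im,x,y,w,h,k): return cv2.resize(im[y:y+h,x:x+w],None,fx=k,fy=k,interpolation=cv2.INTER_CUBIC)
cv2.imwrite("pics/stand.png",np.hstack([c(t,160,205,80,80,5),c(s,222,263,80,80,5)]))
a=c(t,300,180,130,65,6);cv2.imwrite("pics/ham_t.png",a)
cv2.imwrite("pics/ham_s.png",c(s,270,95,75,120,5))
E
```

```text
(no output)
```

View pics/stand.png

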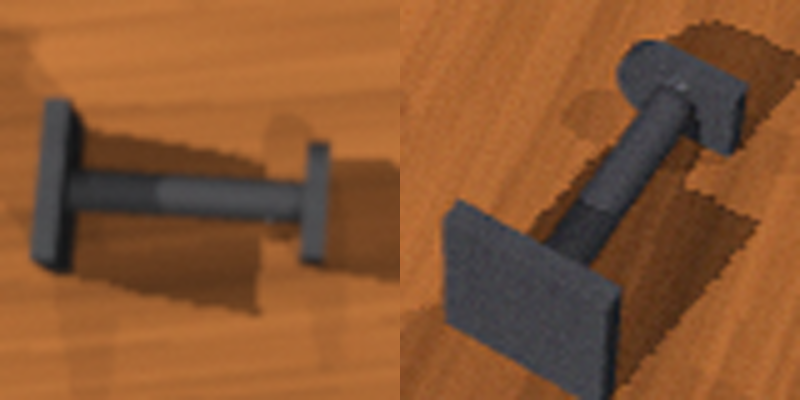

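View pics/ham_t.png

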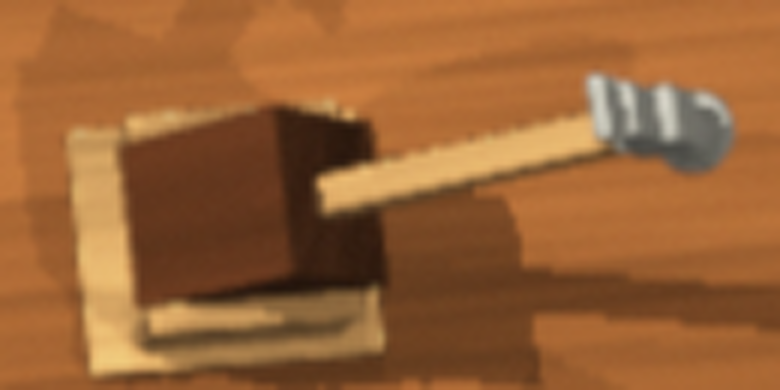

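View pics/ham_s.png

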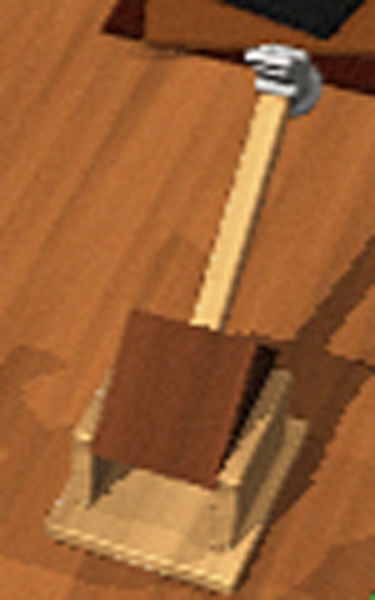

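The crops confirm it: brown block holder with the wooden-handled steel-headed hammer, peen on the upper side, and the dark stand with its base towards +y. Next I turn these pixels into points.

```bash
cat > h.py <<'E'
import numpy as np,cv2
from workcell import *
from scipy.spatial.transform import Rotation as R
def ray(n,uv):
    c=get_calibration(n);M=np.array(c["cam_to_world"])
    p=cv2.undistortPoints(np.array([[uv]],float),np.array(c["K"]),np.array(c["distortion"]))[0,0]
    d=M[:3,:3]@np.array([p[0],-p[1],-1]);return M[:3,3],d/np.linalg.norm(d)
def atz(n,uv,z):
    o,d=ray(n,uv);return o+d*(z-o[2])/d[2]
def tri(a,b):
    (o1,d1),(o2,d2)=ray("top",a),ray("side",b)
    s=np.linalg.lstsq(np.c_[d1,-d2],o2-o1,rcond=None)[0]
    p,q=o1+d1*s[0],o2+d2*s[1];return (p+q)/2,np.linalg.norm(p-q)
def proj(n,P):
    c=get_calibration(n);M=np.linalg.inv(np.array(c["cam_to_world"]));F=np.diag([1,-1,-1.])@M[:3]
    return cv2.projectPoints(np.array(P,float).reshape(-1,1,3),F[:,:3],F[:,3],np.array(c["K"]),np.array(c["distortion"]))[0][:,0]
def quat(x=None,y=None,z=None):
    "tool quaternion wxyz from tool y and z axes"
    y=np.array(y,float);z=np.array(z,float);z/=np.linalg.norm(z);y-=z*(y@z);y/=np.linalg.norm(y)
    q=R.from_matrix(np.c_[np.cross(y,z),y,z]).as_quat();return np.r_[q[3],q[:3]]
E
cat > m.py <<'E'
from h import *
st=lambda x,y:(160+x/5-.4,205+y/5-.4); ss=lambda x,y:(222+(x-400)/5-.4,263+y/5-.4)
ht=lambda x,y:(300+x/6-.42,180+y/6-.42); hs=lambda x,y:(270+x/5-.4,95+y/5-.4)
B=atz("top",st(54,182),.0804);P=atz("top",st(317,203),.0442);print("base",B,"pad",P,"len(exp~)",np.linalg.norm(P-B))
for nm,z,e in(("base+x z0",.081,(48,98)),("base-x z0",.081,(35,262))):print(nm,atz("top",st(*e),z))
for nm,e in(("s base +x",(457,200)),("s base -x",(620,292))):print(nm,atz("side",ss(*e),.080))
a,b=atz("top",ht(275,105),.118),atz("top",ht(295,283),.118);print("blk top",a,b,(a+b)/2,np.linalg.norm(a-b))
a,b=atz("side",hs(133,312),.118),atz("side",hs(275,348),.118);print("blk side",a,b,(a+b)/2)
pl=[]
for n,u,v in(("top",ht(322,196),ht(590,134)),("side",hs(210,323),hs(274,97))):
    o,d=ray(n,u);_,e=ray(n,v);k=np.cross(d,e);k/=np.linalg.norm(k);pl.append((k,k@o))
A=np.array([p[0] for p in pl]);c=np.array([p[1] for p in pl]);d=np.cross(*A);d*=np.sign(d[2])/np.linalg.norm(d)
p0=np.linalg.solve(np.r_[A,[[0,0,1]]],np.r_[c,.1]);print("line at z.1",p0,"dir",d)
print("mouth top",atz("top",ht(322,196),.1),"at head z.16",p0+d*.06/d[2])
print("face",tri(ht(712,132),hs(308,95)),"peen",tri(ht(597,105),hs(262,52)))
E
python3 m.py
```

```text
base [0.51518703 0.22479676 0.0804    ] pad [0.49725827 0.10169208 0.0442    ] len(exp~) 0.12956327752489682
base+x z0 [0.55707619 0.22576199 0.081     ]
base-x z0 [0.4769535  0.23563301 0.081     ]
s base +x [0.55840955 0.21682865 0.08      ]
s base -x [0.47960018 0.22908902 0.08      ]
blk top [ 0.57341876 -0.20825097  0.118     ] [ 0.50089987 -0.206201    0.118     ] [ 0.53715932 -0.20722599  0.118     ] 0.07254785254578
blk side [ 0.57468943 -0.2050678   0.118     ] [ 0.49730166 -0.20661759  0.118     ] [ 0.53599555 -0.2058427   0.118     ]
line at z.1 [ 0.52287657 -0.10861812  0.1       ] dir [-0.1883838   0.8573099   0.47909423]
mouth top [ 0.53800642 -0.22571944  0.1       ] at head z.16 [ 0.49928408 -0.00125178  0.16      ]
face (array([ 0.53529977, -0.36889986,  0.15303478]), np.float64(0.004918754559715439)) peen (array([ 0.5401453 , -0.30071173,  0.22554548]), np.float64(0.006071032980659173))
```

Findings:
- **Stand:** yaw is about -8.2° and the post grip point is about (0.510, 0.1845, 0.034).
- **Hammer:** the mouth is about (0.537, -0.232, 0.093) with yaw about 0. The two-plane handle intersection was ill-conditioned, so I discarded it. The block edge, handle base and peen tip all agree.

Next I check IK for the whole plan.

```bash
cat > plan.py <<'E'
from h import *
a=np.deg2rad(-8.2);sx=np.array([np.cos(a),np.sin(a),0]);zh=np.array([np.sin(a),-np.cos(a),0])
G=np.array([.510,.1845,.034]);U=np.array([0,0,1.])
def tz(th): th=np.deg2rad(th);return -zh*np.sin(th)-U*np.cos(th)   # th>0: body leans over the pad side
def spose(g,th,sg): z=tz(th);return g+.019*z,quat(y=sg*sx,z=z)
M=np.array([.537,-.232,.093]);hz0=np.array([0,-1,1])/2**.5
def hpose(g,hz,hy,sg):  # grip point, hammer axes
    return g-.019*hy,quat(y=sg*np.cross(hy,hz),z=-hy)
E
python3 - <<'E'
from plan import *
f=lambda p:(lambda q:None if q is None else np.round(q,2).tolist())(solve_ik(*p))
for sg in(1,-1):
  for t0 in(20,35):
    print("stand",sg,t0)
    for g,th in((G+.12*U,t0),(G,t0),(G+.1*U,t0-41),(G+.1*U,t0-82),(G+.021*U,t0-82)): print(f(spose(g,th,sg)))
  hy=np.array([0,1,1])/2**.5
  print("ham",sg)
  for g in (M+.07*hz0+.1*hy,M+.07*hz0,M+.17*hz0): print(f(hpose(g,hz0,hy,sg)))
  for yaw in(-90,-135,180,-45,0):
    h=np.array([np.cos(np.deg2rad(yaw)),np.sin(np.deg2rad(yaw)),0]);print(yaw,f(hpose(np.array([.51,.18,.28])-.07*h,h,U,sg)))
E
```

```text
stand 1 20
[-0.08, 0.28, 1.82, 0.4, 1.06, -0.14]
[-0.08, 0.46, 1.92, 0.5, 0.8, -0.3]
[0.34, 0.48, 1.57, -0.34, 1.29, 0.61]
[0.56, 0.84, 1.31, -0.76, 1.79, 0.86]
[0.56, 0.95, 1.32, -0.75, 1.71, 0.94]
stand 1 35
[-0.24, 0.31, 1.9, 0.69, 1.11, -0.47]
[-0.24, 0.52, 1.99, 0.82, 0.9, -0.71]
[0.2, 0.38, 1.67, -0.11, 1.13, 0.39]
[0.5, 0.7, 1.39, -0.62, 1.61, 0.81]
[0.5, 0.8, 1.43, -0.62, 1.5, 0.89]
ham 1
[-0.16, 0.37, 1.74, -0.9, 1.09, 0.31]
[-0.29, 0.47, 1.8, -1.02, 0.92, 0.39]
[-0.41, 0.38, 1.71, -0.95, 0.92, 0.14]
-90 [0.26, 0.27, 1.44, -0.0, 1.43, 0.26]
-135 [0.2, 0.34, 1.35, -0.0, 1.45, 0.99]
180 [0.12, 0.35, 1.34, -0.0, 1.45, 1.69]
-45 [0.25, 0.18, 1.57, -0.0, 1.4, -0.54]
0 [0.15, 0.1, 1.65, -0.0, 1.38, -1.42]
stand -1 20
[-0.08, 0.28, 1.82, 0.4, 1.06, 3.0]
[-0.08, 0.46, 1.92, 0.5, 0.8, 2.85]
[0.34, 0.48, 1.57, -0.34, 1.29, -2.53]
[0.56, 0.84, 1.31, -0.76, 1.79, -2.28]
[0.56, 0.95, 1.32, -0.75, 1.71, -2.2]
stand -1 35
[-0.24, 0.31, 1.9, 0.69, 1.11, 2.67]
[-0.24, 0.52, 1.99, 0.82, 0.9, 2.43]
[0.2, 0.38, 1.67, -0.11, 1.13, -2.75]
[0.5, 0.7, 1.39, -0.62, 1.61, -2.33]
[0.5, 0.8, 1.43, -0.62, 1.5, -2.25]
ham -1
[-0.16, 0.37, 1.74, -0.9, 1.09, -2.84]
[-0.29, 0.47, 1.8, -1.02, 0.92, -2.75]
[-0.41, 0.38, 1.71, -0.95, 0.92, -3.0]
-90 [0.26, 0.27, 1.44, -0.0, 1.43, -2.88]
-135 [0.2, 0.34, 1.35, -0.0, 1.45, -2.15]
180 [0.12, 0.35, 1.34, -0.0, 1.45, -1.45]
-45 [0.25, 0.18, 1.57, -0.0, 1.4, 2.6]
0 [0.15, 0.1, 1.65, -0.0, 1.38, 1.72]
```

All of it is reachable. Grasping the stand now.

```bash
python3 - <<'E'
from plan import *
movep(*spose(G+.13*U,30,1))
p,q=spose(G,30,1)
hit=move_linear(p+np.array([0,0,.0]),rate=.12,stop_force=12)
s=state();print(hit,s["eef_pos"],p,s["contact_force"],s["time"])
if not hit:
    grip(0.0,100);s=state();print(s["width"],s["finger_force"],s["contact_force"],s["time"])
    im=camera("side");b=camera("top");o=np.hstack([cv2.resize(im[200:400,180:420],None,fx=5/3,fy=5/3),cv2.resize(b[150:350,110:350],None,fx=5/3,fy=5/3)])
    cv2.imwrite("pics/g1.png",o[:,:,::-1])
E
```

```text
False [0.51186745 0.19387726 0.01814355] [0.51135497 0.19390287 0.01754552] [-0.82021842  0.93309846  0.44202211] 3.25
0.0194931501050932 97.49653816223145 [ 0.83723099 -2.87735978  4.80056956] 3.875
```

View pics/g1.png

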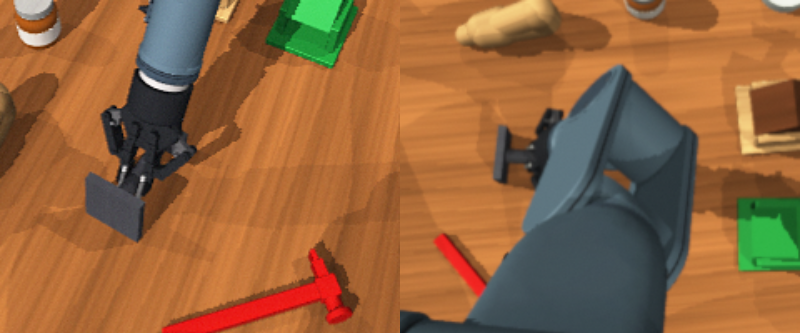

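The side view shows the fingers closed on the post just behind the base plate (115, 205), with a width of 19.5 mm. I'll lift, rotate and lower.

```bash
python3 - <<'E'
from plan import *
move_linear(spose(G+.09*U,30,1)[0],rate=.1)
for th in(10,-10,-30,-52): 
    p,q=spose(G+.09*U,th,1);move_linear(p,rate=.04,frame=q)
s=state();print(s["width"],s["contact_force"],s["time"])
hit=move_linear(spose(G+.030*U,-52,1)[0],rate=.08)
dwell(.2)
hit=move_linear(spose(G+.005*U,-52,1)[0],rate=.02,stop_force=6)
s=state();print(hit,s["eef_pos"]-.019*tz(-52),s["contact_force"],s["time"])
o=np.hstack([cv2.resize(camera("side")[150:370,160:420],(400,338)),cv2.resize(camera("top")[130:350,110:370],(400,338))])
cv2.imwrite("pics/g2.png",o[:,:,::-1])
E
```

```text
0.019723167019704627 [-0.05783663  0.04894777 -5.25841421] 7.1167
True [0.50967711 0.18444768 0.06391109] [1.00923891 2.53041471 4.61148487] 8.5167
```

View pics/g2.png

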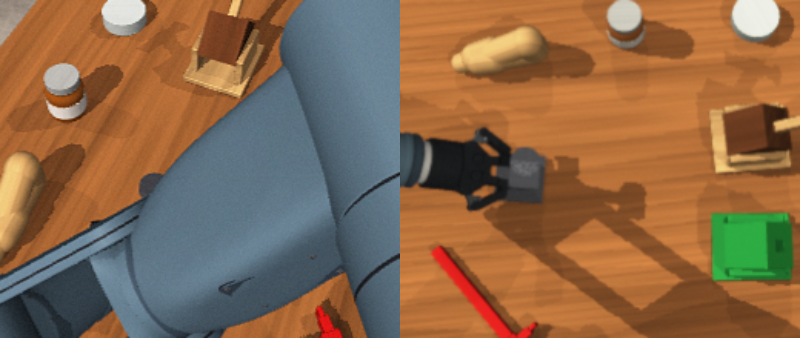

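The top view shows the stand upright-ish, pad at (525, 165) over the base. Contact came slightly early. I'll press gently to level it, release, back off and look.

```bash
python3 - <<'E'
from plan import *
e0=state()["eef_pos"]
hit=move_linear(np.array(e0)-[0,0,.010],rate=.015,stop_force=12)
s=state();print(hit,np.array(s["eef_pos"])-e0,s["contact_force"])
grip(.06);dwell(.3)
z=tz(-52);e=np.array(state()["eef_pos"]);print(state()["contact_force"])
grip(.085)
move_linear(e-.12*z,rate=.15)
movep(*hpose(M+.07*hz0+.12*(h:=np.array([0,1,1])/2**.5),hz0,h,1))
print(state()["time"])
k=lambda im,x,y:cv2.resize(im[y:y+100,x:x+100],(400,400),interpolation=2)
im=camera("side");b=camera("top");cv2.imwrite("pics/s_s.png",im[:,:,::-1]);cv2.imwrite("pics/s_t.png",b[:,:,::-1])
cv2.imwrite("pics/g3.png",np.hstack([k(im,220,230),k(b,155,190)])[:,:,::-1])
E
```

```text
True [ 7.69160350e-05  1.45876442e-04 -2.62202353e-05] [0.21211958 1.92749299 4.09623779]
[-0.14476301 -0.3433213   0.2845287 ]
12.7583
```

View pics/g3.png

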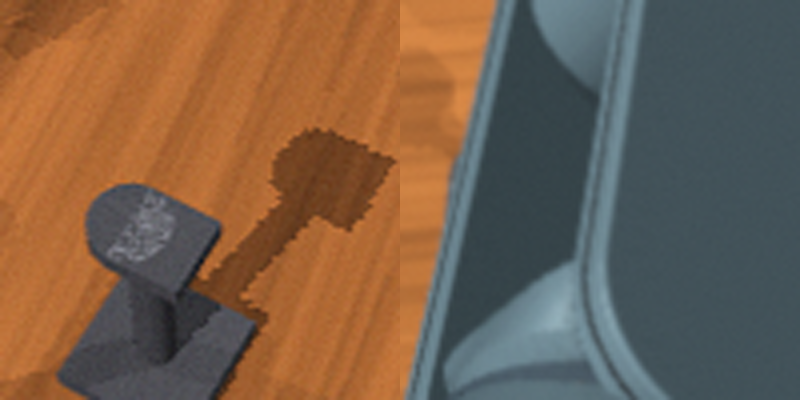

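The stand stands upright on its base: pad centre at crop (150, 234), i.e. side pixel (257, 288). Next is the hammer grasp and draw.

```bash
python3 - <<'E'
from plan import *
print("pad",atz("side",(257.1,288.1),.142))
hy=np.array([0,1,1])/2**.5
p,q=hpose(M+.07*hz0,hz0,hy,1)
hit=move_linear(p,rate=.1,stop_force=10);s=state();print(hit,s["eef_pos"],p,s["contact_force"])
if not hit:
    grip(0.0,110);s=state();print(s["width"],s["finger_force"],s["contact_force"],s["time"])
    k=lambda im,x,y:cv2.resize(im[y:y+120,x:x+120],(400,400),interpolation=2)
    cv2.imwrite("pics/g4.png",np.hstack([k(camera("side"),260,90),k(camera("top"),310,140)])[:,:,::-1])
E
```

```text
pad [0.509157   0.19773511 0.142     ]
False [ 0.53740436 -0.29464802  0.12961586] [ 0.537      -0.2949325   0.12906245] [-0.76447091  0.11930667  0.19180817]
0.013825609927139543 107.09653973579407 [3.16756428 3.65341539 1.19685834] 14.8583
```

View pics/g4.png

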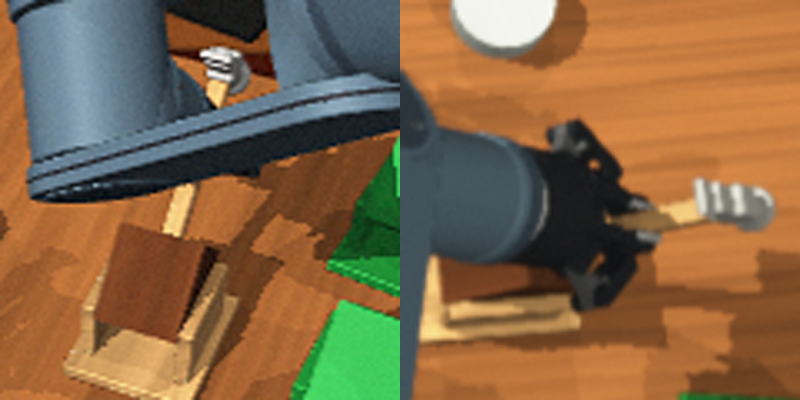

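The fingers close across the handle at (625, 215) in the top crop, and the width fits. Now I draw along the bore.

```bash
python3 - <<'E'
from plan import *
hy=np.array([0,1,1])/2**.5
e=np.array(state()["eef_pos"])
hit=move_linear(e+.1*hz0,rate=.06,stop_force=35)
s=state();print(hit,np.array(s["eef_pos"])-e,s["width"],s["contact_force"],s["wrist_torque"],s["time"])
if not hit:
    g=M+.17*hz0+np.array([0,.0,.10])
    for t in(22.5,0):
        t=np.deg2rad(t);hz=np.array([0,-np.cos(t),np.sin(t)]);h=np.array([0,np.sin(t),np.cos(t)])
        p,q=hpose(g,hz,h,1);move_linear(p,rate=.07,frame=q)
    s=state();print(s["width"],s["contact_force"],s["wrist_torque"],s["time"])
    im=camera("side");b=camera("top");cv2.imwrite("pics/h_s.png",im[:,:,::-1]);cv2.imwrite("pics/h_t.png",b[:,:,::-1])
    cv2.imwrite("pics/g5.png",np.hstack([cv2.resize(im[0:340,200:440],(400,567)),cv2.resize(b[110:350,150:550],(400,240)).repeat(1,0) if 0 else cv2.copyMakeBorder(cv2.resize(b[130:290,140:540],None,fx=1,fy=1),0,407,0,0,0)])[:,:,::-1])
E
```

```text
True [ 1.53314002e-04 -2.31407643e-05 -3.06479000e-04] 0.013919972212624683 [1.33102402 3.68255861 1.52108878] [ 0.15547294 -0.31736131 -0.36263991] 15.4583
```

```bash
python3 - <<'E'
from plan import *
e=np.array(state()["eef_pos"])
for d in(.004,.008,.014):
    hit=move_linear(e+d*hz0,rate=.02,stop_force=60)
    s=state();print(hit,((np.array(s["eef_pos"])-e)@hz0).round(4),s["width"],np.round(s["contact_force"],1),np.round(s["wrist_torque"],2),s["time"])
E
```

```text
False 0.0 0.014121216280331918 [ 4.8 12.6 -6.3] [ 1.83 -0.85 -0.19] 15.8167
False 0.0001 0.01431618091405816 [  6.9  21.7 -13.3] [ 3.45 -1.1  -0.01] 16.1667
False 0.0 0.013898102987833321 [  8.6  35.3 -23. ] [ 5.85 -1.52  0.17] 16.6167
```

The hammer is binding in the bore: about 42 N of pull with no motion. I'll relieve the side load with small wiggles under a moderate pull.

```bash
python3 - <<'E'
from plan import *
hy=np.array([0,1,1])/2**.5;X=np.array([1.,0,0])
p0,q=hpose(M+.07*hz0,hz0,hy,1)
def rep(l):
    s=state();f=np.array(s["contact_force"]);d=np.array(s["eef_pos"])-p0
    print(l,"d(x,hy,hz)mm",(1e3*np.array([d@X,d@hy,d@hz0])).round(2),"F",np.array([f@X,f@hy,f@hz0]).round(1),round(s["width"],4),s["time"])
rep("now")
print(np.round(np.array(solve_ik(*hpose(M+.07*hz0+.014*hz0,hz0,hy,1)))-state()["qpos"],4))
for o in(-.004*X,.004*X,.004*hy,-.004*hy):
    h=move_linear(p0+.014*hz0+o,rate=.04,stop_force=50);rep((o*1e3).round(1).tolist()+[h])
    if (np.array(state()["eef_pos"])-p0)@hz0>.008: break
E
```

```text
now d(x,hy,hz)mm [ 0.84 -0.1  -0.03] F [  8.6   8.7 -41.2] 0.0139 16.6167
[-0.001   0.0003 -0.0058 -0.0346  0.0207  0.0215]
[-4.0, -0.0, -0.0, False] d(x,hy,hz)mm [-0.31  0.19  2.4 ] F [ 18.5   1.6 -34.3] 0.014 16.8917
[4.0, 0.0, 0.0, False] d(x,hy,hz)mm [ 1.56 -0.51  3.22] F [  1.6  10.8 -30.4] 0.0139 17.2417
[0.0, 2.8, 2.8, False] d(x,hy,hz)mm [ 0.82  3.34 10.48] F [ 8.2 -4.9 -9.5] 0.0139 17.5333
```

Shifting +hy freed it (10 mm out). I'll continue in steps, nulling lateral force as I go.

```bash
python3 - <<'E'
from plan import *
hy=np.array([0,1,1])/2**.5;X=np.array([1.,0,0])
p0,q=hpose(M+.07*hz0,hz0,hy,1)
ox,oy=.0,.003
for d in np.arange(.020,.101,.008):
    h=move_linear(p0+d*hz0+ox*X+oy*hy,rate=.05,stop_force=45)
    s=state();f=np.array(s["contact_force"]);e=np.array(s["eef_pos"])-p0
    print(round(d,3),h,(1e3*np.array([e@X,e@hy,e@hz0])).round(1),np.array([f@X,f@hy,f@hz0]).round(1),round(s["width"],4))
    if h: break
    ox=np.clip(ox+.0003*(f@X),-.008,.008) if d<.066 else ox; oy=np.clip(oy+.0003*(f@hy),-.008,.008) if d<.066 else oy
print(s["time"])
E
```

```text
0.02 False [ 0.7  2.4 18.3] [ 6.4 -3.8 -6.3] 0.014
0.028 False [ 1.3  1.3 27.9] [ 0.8 -2.3 -1.6] 0.0141
0.036 False [ 1.6  1.1 36.4] [ 0.9 -3.1 -1.7] 0.0139
0.044 False [ 2.4  0.3 44.6] [ 0.8 -1.7 -1.4] 0.0138
0.052 False [ 2.8 -0.2 52.7] [ 0.1 -1.5 -1.5] 0.014
0.06 False [ 2.8 -0.6 60.7] [-1.  -0.3 -1.5] 0.0141
0.068 False [ 2.4 -0.9 68.5] [ 0.8 -2.2 -2.5] 0.014
0.076 False [ 2.5 -0.8 76.6] [-0.2 -2.6 -1.3] 0.0142
0.084 False [ 2.5 -0.7 84.6] [ 0.2 -1.8 -2.1] 0.0139
0.092 False [ 2.5 -0.7 92.6] [ 0.3 -0.7 -3.6] 0.0143
0.1 False [  2.5  -0.7 100.6] [ 0.4 -1.9 -1.9] 0.014
20.9
```

The hammer is free. I'll lift it, level it and inspect.

```bash
python3 - <<'E'
from plan import *
g=M+.17*hz0+np.array([0,0,.10])
for t in(45,22.5,0):
    t=np.deg2rad(t);hz=np.array([0,-np.cos(t),np.sin(t)]);h=np.array([0,np.sin(t),np.cos(t)])
    p,q=hpose(g,hz,h,1);move_linear(p,rate=.07,frame=q)
dwell(.3);s=state();print(s["width"],s["contact_force"],s["wrist_torque"],s["time"])
im=camera("side");b=camera("top");cv2.imwrite("pics/h_s.png",im[:,:,::-1]);cv2.imwrite("pics/h_t.png",b[:,:,::-1])
gp=np.array(s["eef_pos"])+[0,0,.019]
pts=[gp,gp+[0,-.07,-.037],gp+[0,-.07,.047],gp+[0,.135,0]]
for n in("side","top"):print(n,proj(n,pts).round(1).tolist())
cv2.imwrite("pics/g5.png",np.vstack([cv2.resize(im[0:130,240:500],(780,390),interpolation=2),cv2.resize(b[140:260,140:540],None,fx=1.5,fy=1.5),])[:,:,::-1] if 0 else np.hstack([cv2.resize(im[0:150,300:400],(400,600),interpolation=2),cv2.resize(np.vstack([b[120:270,400:500]]),(400,600),interpolation=2)])[:,:,::-1])
E
```

```text
0.013781752043906062 [-0.52253968 -0.14578911 -3.45827883] [0.04905536 0.01068996 0.02010603] 23.9083
side [[333.3, 64.4], [339.7, 63.5], [343.4, 32.8], [315.8, 94.8]]
top [[438.0, 183.4], [464.2, 185.2], [485.0, 172.7], [369.3, 190.0]]
```

View pics/g5.png

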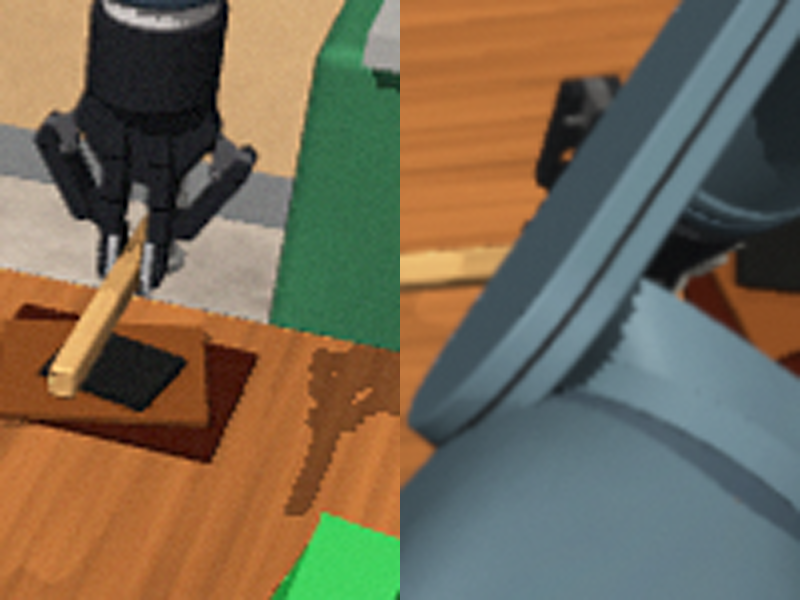

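Side view: butt end at (315.5, 95.7) against a predicted (315.8, 94.8), so the hammer hasn't slipped in the grip and is level within about 1°. My 10 pictures are used up, so I'll locate the pad numerically.

```bash
cat > pad.py <<'E'
from h import *
c=lambda x,y:(220+x/4-.4,230+y/4-.4)
A,B=atz("side",c(220,225),.142),atz("side",c(178,293),.142);L=np.linalg.norm(A-B)
u=(A-B)/L;n=np.array([-u[1],u[0],0]);n*=np.sign(n[0]);T=(A+B)/2+.03*n
print("edge",A,B,L,"yaw",np.degrees(np.arctan2(n[1],n[0])),"T",T)
T=(T+[.509157,.197735,.142])/2
sq=lambda x0,x1,y,z:[T+n*x+u*s*y+[0,0,z-.142] for x in(x0,x1) for s in(-1,1)]
an=np.linspace(0,2*np.pi,40);pad=sq(-.03,.005,.022,.142)+sq(-.03,.005,.022,.130)+[T+n*(.01+.022*np.cos(k))+u*.022*np.sin(k)+[0,0,z] for k in an for z in(0,-.012)]
base=sq(-.04,.04,.04,.012)+sq(-.04,.04,.04,0)
for nm,f in(("top","pics/h_t.png"),("side","pics/h_s.png")):
    im=cv2.imread(f);hsv=cv2.cvtColor(im,cv2.COLOR_BGR2HSV);m=((hsv[...,1]<75)&(hsv[...,2]<130)).astype(np.uint8)
    k,l,st,ce=cv2.connectedComponentsWithStats(m)
    pu=proj(nm,[T])[0].astype(int)
    i=l[pu[1],pu[0]];print(nm,"at",pu,"lab",i,"mask x0 y0 x1 y1",st[i,0],st[i,1],st[i,0]+st[i,2]-1,st[i,1]+st[i,3]-1,"area",st[i,4],"cen",ce[i].round(1))
    P,Q=proj(nm,pad),proj(nm,base);h=np.zeros(m.shape,np.uint8)
    for z in(P,Q,proj(nm,[T+[0,0,-.012],T+[0,0,-.13]])):cv2.fillConvexPoly(h,cv2.convexHull(z.round().astype(np.int32)),1)
    print("model pad",P.min(0).round(1),P.max(0).round(1),"base",Q.min(0).round(1),Q.max(0).round(1),"cen",np.argwhere(h).mean(0)[::-1].round(1),h.sum())
E
python3 pad.py
```

```text
edge [0.47906584 0.18038936 0.142     ] [0.48397087 0.22182156 0.142     ] 0.04172153734351172 yaw -6.751644398893047 T [0.51131031 0.19757848 0.142     ]
top at [175 238] lab 69 mask x0 y0 x1 y1 166 226 204 261 area 1123 cen [185.1 244.6]
model pad [164.8 224.6] [186.3 252.2] base [171.3 230. ] [204.5 261.5] cen [185.  244.4] 1283
side at [256 287] lab 1283 mask x0 y0 x1 y1 234 276 283 342 area 1869 cen [258.3 309. ]
model pad [241.1 276. ] [275.4 306.4] base [234.1 294.8] [283.7 343.2] cen [258.7 309.3] 2021
```

The projected stand matches the masks in both views within about 1 px, which puts stand_top at about (0.510, 0.197, 0.142). Moving the hammer over it.

```bash
python3 - <<'E'
from plan import *
T=np.array([.510,.197,.142]);hz=np.array([0,-1.,0])
g=T-.07*hz+.137*U
e=np.array(state()["eef_pos"]);move_linear(e+[0,0.1,.05],rate=.15)
p,q=hpose(g+.07*U,hz,U,1);movep(p,q);move_linear(hpose(g,hz,U,1)[0],rate=.1);dwell(.4)
s=state();gp=np.array(s["eef_pos"])+[0,0,.019]
rt=R.from_quat(np.roll(s["ee_rot"],-1)).as_matrix()
print("err",(gp-g).round(4),"toolz",rt[:,2].round(4),"tooly",rt[:,1].round(4),s["width"],s["contact_force"],s["wrist_torque"],s["time"])
pts=[gp+[0,-.07,0],gp+[0,-.07,-.037],gp+[0,-.07,.047],gp+[0,-.083,.0],gp+[0,.135,0]]
for nm in("side","top"):
    im=camera(nm);cv2.imwrite(f"pics/f_{nm}.png",im[:,:,::-1])
    pr=proj(nm,pts);print(nm,pr.round(1).tolist())
    hsv=cv2.cvtColor(im,cv2.COLOR_RGB2HSV)
    # bright steel near the head; bright handle wood near the butt
    steel=((hsv[...,1]<60)&(hsv[...,2]>110)).astype(np.uint8)
    wood=((hsv[...,0]>12)&(hsv[...,0]<24)&(hsv[...,2]>165)&(hsv[...,1]>70)).astype(np.uint8)
    for l,m,c in(("steel",steel,pr[0]),("wood",wood,pr[4])):
        k,lab,st,ce=cv2.connectedComponentsWithStats(m)
        for i in range(1,k):
            if st[i,4]>12 and np.hypot(*(ce[i]-c))<45: print(l,st[i].tolist(),ce[i].round(1))
E
```

```text
err [0.0001 0.0001 0.0003] toolz [ 5.e-04  1.e-04 -1.e+00] tooly [1.e+00 0.e+00 5.e-04] 0.014252551532931755 [ 0.17224091  0.19884304 -2.3116448 ] [0.09545777 0.00111955 0.0068807 ] 28.0417
side [[253.4, 248.1], [254.4, 259.9], [252.0, 231.8], [256.4, 242.4], [195.0, 359.0]]
steel [212, 238, 27, 5, 38] [225.1 240.4]
steel [260, 255, 4, 6, 15] [261.3 257.5]
steel [224, 278, 4, 10, 24] [225.8 282. ]
steel [247, 283, 17, 12, 92] [256. 289.]
steel [237, 284, 4, 10, 26] [238.7 288. ]
top [[158.4, 228.3], [163.6, 231.4], [151.1, 224.1], [165.0, 227.7], [55.2, 238.4]]
steel [151, 221, 3, 14, 36] [152.  226.6]
steel [156, 223, 3, 9, 27] [157. 227.]
steel [162, 224, 3, 10, 29] [163.  228.7]
steel [158, 228, 13, 12, 47] [166.4 235.1]
steel [170, 235, 15, 8, 68] [177.9 238.6]
wood [11, 226, 32, 16, 264] [ 28.6 235. ]
wood [33, 246, 12, 8, 63] [ 39.3 249.7]
```

Arm pose error is under 0.5 mm. The top-view peen strip sits about 2.5 px off, so I'll check the head and butt silhouettes numerically against the expected ones before handing in.

```bash
python3 - <<'E'
from plan import *
gp=np.array(state()["eef_pos"])+[0,0,.019]
def runs(v):
    w=np.flatnonzero(v);return [] if len(w)==0 else [(int(a[0]),int(a[-1])) for a in np.split(w,np.flatnonzero(np.diff(w)>1)+1)]
D={n:(cv2.imread(f"pics/f_{n}.png"),cv2.imread(f"pics/h_{n[0]}.png")) for n in("top","side")}
S={n:cv2.cvtColor(D[n][0],cv2.COLOR_BGR2HSV) for n in D}
print("top head, low-sat rows per column")
for c in range(147,176,2):print(c,[(a+205,b+205) for a,b in runs(S["top"][205:262,c,1]<90)])
f=lambda x,y,z:gp+np.array([x,-(z-.135),y])
for l,ys in(("peen tip",.047),("mid",0.012),("face",-.037)):
    print(l,[proj("top",[f(x,ys,z)])[0].round(1).tolist() for x in(-.014,.014) for z in(.192,.218)])
print("top handle rows (hi V wood) per column; expect edges at y=+10mm")
for z in(.01,.04,.07,.1):
    a,b=proj("top",[f(-.008,.010,z),f(.008,.010,z)]);c=int(a[0].round())
    print(c,"exp",a.round(1),b.round(1),S["top"][int(b[1])-6:int(a[1])+8,c,2].tolist(),int(b[1])-6)
print("side handle")
for z in(.01,.04,.07):
    a,b=proj("side",[f(-.008,.010,z),f(.008,.010,z)]);r=int(a[1].round());lo=int(min(a[0],b[0]))-7;hi=int(max(a[0],b[0]))+8
    print(r,"exp",a.round(1),b.round(1),S["side"][r,lo:hi,2].tolist(),lo)
E
```

```text
top head, low-sat rows per column
147 []
149 []
151 [(220, 232)]
153 [(220, 234)]
155 [(222, 235)]
157 [(222, 236)]
159 [(224, 238)]
161 [(224, 239)]
163 [(224, 239)]
165 [(225, 240)]
167 [(227, 251)]
169 [(228, 251)]
171 [(227, 251)]
173 [(226, 260)]
175 [(226, 260)]
peen tip [[144.4, 232.3], [158.5, 230.9], [143.9, 217.4], [157.9, 216.0]]
mid [[150.2, 235.2], [163.7, 233.8], [149.7, 220.9], [163.1, 219.6]]
face [[157.6, 238.8], [170.3, 237.5], [157.1, 225.3], [169.7, 224.1]]
top handle rows (hi V wood) per column; expect edges at y=+10mm
57 exp [ 57.5 241.3] [ 57.6 233.2] [93, 101, 111, 120, 128, 134, 142, 148, 153, 155, 156, 158, 161, 161, 160, 160, 160, 162, 161, 161, 160, 161] 227
73 exp [ 72.7 239.8] [ 72.7 231.7] [43, 43, 43, 42, 44, 43, 44, 43, 43, 44, 43, 44, 42, 43, 42, 42, 43, 43, 41, 43, 44, 43] 225
88 exp [ 87.9 238.3] [ 87.9 230.2] [42, 43, 42, 43, 44, 42, 43, 43, 43, 43, 43, 43, 42, 43, 43, 43, 43, 44, 44, 44, 42, 43] 224
103 exp [103.2 236.9] [103.2 228.7] [55, 47, 40, 37, 34, 32, 28, 27, 28, 27, 22, 22, 18, 18, 16, 18, 18, 17, 17, 16, 20, 18] 222
side handle
352 exp [202.4 352. ] [192.5 347.9] [202, 197, 199, 204, 205, 207, 220, 223, 222, 228, 230, 228, 217, 210, 206, 192, 153, 102, 89, 91, 105, 173, 192, 197, 195] 185
333 exp [212.2 333.1] [202.6 329.3] [175, 175, 180, 167, 164, 136, 203, 229, 227, 226, 227, 219, 218, 212, 216, 197, 165, 110, 94, 90, 99, 142, 163, 166, 160] 195
315 exp [221.5 315.3] [212.  311.7] [197, 197, 202, 201, 202, 200, 231, 243, 242, 237, 237, 235, 234, 235, 237, 226, 190, 135, 114, 93, 129, 189, 204, 208] 205
```

The face silhouette matches to about 1 px and the handle edges fit. The remaining offset also shows on the pad in the same view, so it is camera bias, and relative error is about 2 mm. Handing in.

```bash
python3 -c "
from workcell import *
print(job_done(),state()['time'])"
```

```text
the job is handed in; nothing more can be done
the job is handed in; nothing more can be done
```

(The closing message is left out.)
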